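Clear the forming fixture

TASK

Slide the clear guard of the forming fixture fully open, lift each formed copper bracket out of its die pocket into the yellow parts tray, and only then take the bench brush and sweep every metal scrap off the bed into the blue catch tray, keeping your fingers off the sharp scraps. Then stand the brush on its bristles on the black rubber pad and, last of all, slide the guard fully shut. Leave the other things on the bench where they are.

Things in the scene. Friction and masses are not known exactly. Their poses are not given: they have to be found in the camera images.
- die: fixed grey forming fixture; origin on the table under the centre of its bed; x points away from the robot (within 0.2 rad), y to the left, z up. Bed, die block, catch tray and guard belong to it. Behind the bed stands a grey housing: x 80 to 270, y -95 to 95, top z 95 mm; the guard's rail: y 164 to 180, x -90 to 270, top z 55 mm
- bed (a point): centre of the dark steel bed surface: 50 mm over the table, above the die's origin, same axes. The bed is a flat channel 140 mm wide (x -70 to 70), from the die block at y 90 to its open edge at y -100, with aluminium walls 15 mm high along its x sides; over the open edge lies the catch tray
- die_top (a point): centre of the top face of the steel die block: 25 mm above the bed, at x 0, y 120 mm in the die's frame, same axes. Block 170 (x) by 60 (y) mm. Three pockets 40 (x) by 34 (y) mm, 10 mm deep, centred here and 50 mm either way along x
- catch (a point): centre of the floor of the blue catch tray, fixed to the fixture, axes as the die's; inside 190 (x) by 105 (y) mm; floor 44 mm below the bed, rim 10 mm below the bed. It begins at the bed's open edge, 55 mm from here towards +y; its far wall stands 52 mm towards -y
- guard (a joint): clear sliding guard with yellow edges: metres from shut (0) to fully open (0.17), moving along the die's +x; stays where left, slides with 2 to 5 N. Plate 118 to 123 mm over the table; shut it covers x -83 to 83, y -100 to 165 mm in the die's frame, with a side wall down to the rail at y 165 to 170. Open, it clears bed and die block
- guard_grip (a point): centre of the yellow grip bar on top of the guard near its front edge: 20 mm (die x) by 60 mm (die y), 34 mm tall (123 to 157 mm over the table); moves with the guard
- parts_tray: yellow open tray, fixed, 150 (x) by 180 (y) by 30 mm, walls 5 mm, floor 5 mm thick; origin at the centre of its underside, z up
- brush_pad: flat black rubber pad for the brush, fixed, 130 by 130 mm, 4 mm thick; origin at the centre of its underside, z up
- brush: bench brush standing on its stiff bristles, 110 mm tall, about 150 g; origin at the centre of the bristles' underside, z up the handle, x along the brush's width. Bristles 84 (x) by 46 (y) mm, stiff as a block, 40 mm tall; wooden back 88 by 50 mm from z 40 to 56; square handle 26 by 26 mm from z 56 to 110, its end painted blue
- board: bystander: blue circuit board with two blue round transformers, 90 by 160 mm, 32 mm tall
- coil: bystander: blue ring-shaped coil, 40 mm across, 16 mm tall, lying flat
- reel: bystander: steel reel, 60 mm across, 40 mm tall, standing on end
- jar: bystander: closed jar, 56 mm across, 70 mm tall
- cup: bystander: grey cup, 70 mm across, 80 mm tall
- bracket0: formed copper U bracket, 36 (x) by 30 (y) by 32 mm (z), 60 g: a 5 mm floor and two 5 mm upright legs at its y sides, open at the top and at both x ends; origin at its centre. At the start it sits floor down in a die pocket, its centre 31 mm over the bed, its top 22 mm above the die block, its axes along the die's. Two or three are present
- bracket1: formed copper U bracket, 36 (x) by 30 (y) by 32 mm (z), 60 g: a 5 mm floor and two 5 mm upright legs at its y sides, open at the top and at both x ends; origin at its centre. At the start it sits floor down in a die pocket, its centre 31 mm over the bed, its top 22 mm above the die block, its axes along the die's. Two or three are present
- bracket2: formed copper U bracket, 36 (x) by 30 (y) by 32 mm (z), 60 g: a 5 mm floor and two 5 mm upright legs at its y sides, open at the top and at both x ends; origin at its centre. At the start it sits floor down in a die pocket, its centre 31 mm over the bed, its top 22 mm above the die block, its axes along the die's. Two or three are present
- scrap0: L-shaped aluminium offcut, 22 by 20 mm, 14 mm thick; origin at its middle; 15 g; lies on the bed at the start, or is absent (four to seven scraps are present)
- scrap1: brass offcut block, 22 by 16 by 14 mm; origin at its centre; 15 g; lies on the bed at the start, or is absent (four to seven scraps are present)
- scrap2: aluminium disc slug, 20 mm across, 12 mm thick; origin at its centre; 15 g; lies on the bed at the start, or is absent (four to seven scraps are present)
- scrap3: copper offcut block, 22 by 16 by 14 mm; origin at its centre; 15 g; lies on the bed at the start, or is absent (four to seven scraps are present)
- scrap4: brass disc slug, 20 mm across, 12 mm thick; origin at its centre; 15 g; lies on the bed at the start, or is absent (four to seven scraps are present)
- scrap5: L-shaped aluminium offcut, 22 by 20 mm, 14 mm thick; origin at its middle; 15 g; lies on the bed at the start, or is absent (four to seven scraps are present)
- scrap6: copper offcut block, 22 by 16 by 14 mm; origin at its centre; 15 g; lies on the bed at the start, or is absent (four to seven scraps are present)
There are look-alikes about, which are no part of the job. Several things look just like the brush: the one meant starts nearest to the robot's base.

How it is judged:
On the way, in this order (a step that is already met when the one before it is completed fails the run):
1. the guard is fully open (value of joint guard above 0.158 m), for 0.2 s.
2. every formed bracket is in the parts tray, let go (x of bracket0 in the frame of parts_tray between -0.072 and 0.072 m and y of bracket0 in the frame of parts_tray between -0.087 and 0.087 m and z of each of bracket0, bracket1, bracket2 in the frame of parts_tray below 0.037 m and x of bracket1 in the frame of parts_tray between -0.072 and 0.072 m and y of bracket1 in the frame of parts_tray between -0.087 and 0.087 m and x of bracket2 in the frame of parts_tray between -0.072 and 0.072 m and y of bracket2 in the frame of parts_tray between -0.087 and 0.087 m and contact force between the fingers and bracket0 below 0.05 N and contact force between the fingers and bracket1 below 0.05 N and contact force between the fingers and bracket2 below 0.05 N), for 0.3 s.
3. every scrap is in the catch tray (x of scrap0 in the frame of catch between -0.095 and 0.095 m and y of scrap0 in the frame of catch between -0.056 and 0.056 m and z of each of scrap0, scrap1, scrap2, scrap3, scrap4, scrap5, scrap6 in the frame of catch below 0.036 m and x of scrap1 in the frame of catch between -0.095 and 0.095 m and y of scrap1 in the frame of catch between -0.056 and 0.056 m and x of scrap2 in the frame of catch between -0.095 and 0.095 m and y of scrap2 in the frame of catch between -0.056 and 0.056 m and x of scrap3 in the frame of catch between -0.095 and 0.095 m and y of scrap3 in the frame of catch between -0.056 and 0.056 m and x of scrap4 in the frame of catch between -0.095 and 0.095 m and y of scrap4 in the frame of catch between -0.056 and 0.056 m and x of scrap5 in the frame of catch between -0.095 and 0.095 m and y of scrap5 in the frame of catch between -0.056 and 0.056 m and x of scrap6 in the frame of catch between -0.095 and 0.095 m and y of scrap6 in the frame of catch between -0.056 and 0.056 m), for 0.3 s.
4. the brush stands on the brush pad, let go (x of brush in the frame of brush_pad between -0.05 and 0.05 m and y of brush in the frame of brush_pad between -0.05 and 0.05 m and z of brush in the frame of brush_pad below 0.015 m and angle between brush's own z axis and vertical below 0.15 rad and contact force between the fingers and brush below 0.05 N), for 0.3 s.
At the end, for the whole second after the job is handed in: guard within 12 mm of shut; brackets on the parts tray's floor, centres below 37 mm; scraps in the catch tray, centres under 36 mm over its floor; brush on the brush pad, within 50 mm of its centre along each axis, underside below 15 mm, upright within 0.15 rad; all at rest and let go (all of step 3 and value of joint guard below 0.012 m and x of bracket0 in the frame of parts_tray between -0.072 and 0.072 m and y of bracket0 in the frame of parts_tray between -0.087 and 0.087 m and z of each of bracket0, bracket1, bracket2 in the frame of parts_tray below 0.037 m and x of bracket1 in the frame of parts_tray between -0.072 and 0.072 m and y of bracket1 in the frame of parts_tray between -0.087 and 0.087 m and x of bracket2 in the frame of parts_tray between -0.072 and 0.072 m and y of bracket2 in the frame of parts_tray between -0.087 and 0.087 m and x of brush in the frame of brush_pad between -0.05 and 0.05 m and y of brush in the frame of brush_pad between -0.05 and 0.05 m and z of brush in the frame of brush_pad below 0.015 m and angle between brush's own z axis and vertical below 0.15 rad and linear speed of each of bracket0, bracket1, bracket2, scrap0, scrap1, scrap2, scrap3, scrap4, scrap5, scrap6, brush below 0.03 m/s); the robot touches nothing.
It fails at once if the fingers touch a scrap (contact force between the fingers and scrap0 above 0.5 N or contact force between the fingers and scrap1 above 0.5 N or contact force between the fingers and scrap2 above 0.5 N or contact force between the fingers and scrap3 above 0.5 N or contact force between the fingers and scrap4 above 0.5 N or contact force between the fingers and scrap5 above 0.5 N or contact force between the fingers and scrap6 above 0.5 N).
It fails at once if a bystander (board, coil, reel, jar, cup) is moved more than 30 mm (distance of any of board, coil, reel, jar, cup from where it was at the start of the episode above 0.03 m).
Of scrap0, scrap1, scrap2, scrap3, scrap4, scrap5, scrap6 only 4 to 7 are there at a start; the rules pass over those that are not, and their reading is None.
Of bracket0, bracket1, bracket2 only 2 to 3 are there at a start; the rules pass over those that are not, and their reading is None.
At some moment in a run one of brush may be knocked a few centimetres aside while the robot is not near it.
Once in a run the grip may slacken for a moment while it holds something.
It also fails if it takes over 210 s, if anything falls off the work surface, if the arm or the gripper's body presses on something with over 40 N, if the wrist force passes 120 N, or if a joint passes its speed limit or range.

ROBOT

A 6-joint arm with a two-finger parallel gripper is mounted at the origin on the work surface. World frame = base frame: x ahead of the robot, y to its left, z up, the work surface at z = 0. Lengths are in m, angles in rad, forces in N, time in s.
With the tool pointing down it reaches from about 0.325 to 0.925 m from the base axis. Payload 3.1 kg.
Tool frame: the origin (TCP) lies on the mounting face of the last link; the fingertips stand 173 mm ahead of it and the grasp point (between the pads) lies 155 mm ahead of it (ctrl.tip_reach is the distance from the TCP to the fingertips, in m); x points along the fingers, y is the direction in which the jaws open and shut, and the axes are right-handed (so a half turn about x gives the same grasp; the last joint's range is limited). The gripper opens to 85 mm and grips with 20 to 120 N. Pads are 22 mm wide; open, the fingers measure 114 mm over their backs; the gripper's body (76 mm by 85 mm) begins 54 mm behind the grasp point. The pads swing forward as they close: fully open they stand 13 mm farther back than shut.
Start: joints at [-1.423, 0.217, 1.613, -0, 1.311, -0.112], TCP at [0.161, -0.604, 0.405] pointing down, gripper open.
Joint ranges: [-2.75, 2.75], [-0.78, 2.1], [0.31, 2.55], [-1.13, 4.27], [0.13, 2.63], [-2.58, 2.58]. Speed limits (rad/s): [2.79, 2.79, 3.14, 3.14, 3.14, 3.14].

INTERFACE

Orientations are given as a unit quaternion [x, y, z, w].
In Python, from bench import ctrl gives the robot as it stands. The module is installed in compiled form; this text tells all that it offers.
- The arm moves only by the tool servo_tool, never from a script. Its argument "steps" is one flat list of numbers, 4 for each row, row after row: the shift along the tool's x, y, z in m, then the turn about the tool's x in degrees. A call has 1 to 12 rows; each row is the pose to reach, as a shift and turn from the pose commanded when the call began, along the tool's axes at that moment; what a row does not reach only later rows make up. A row lasts 1/8 s, in which the tool goes at most 62.5 mm and 10.7 degrees, less where a joint would pass 70% of its speed; a pose out of reach is approached as far as the arm can. A call with a gripper value outside its range is refused whole. "fingers" is the closure, from 0 (fully open) to 1 (shut), set as the call begins (left out, the last holds). The fingers move at their own pace and stop on an object; "grip_force" is the grip in N (left out, the last holds). Time passes only in rows, so rows that repeat a pose let the fingers close. It gives the time, the measured TCP pose, the force and the opening at its end, in the units of the state.
- ctrl.sense(): the state, without advancing time (a new reading comes with each control period).
- ctrl.grab_frame(name): name is "side" or "top" or "wrist"; returns the picture (480x640x3 uint8, red, green, blue); there is no depth.
- ctrl.camera_info(name): a dict with "mtx" (3x3 intrinsics, pixels), "D" ([k1, k2, p1, p2, k3] as OpenCV has them; the pictures are not rectified), "world_to_cam" (4x4, takes a point from world to camera coordinates). Camera axes: x right, y down, z forward; pixel columns grow to the right and rows downward; lengths in m; the calibration is good to about 2 mm. A picture is of the moment at which its call begins: read the wrist's pose just before it. camera_info takes no time and is no camera call; for the wrist camera it gives the pose at the moment of the call.
- ctrl.job_done(): hands the job in, once; it reports no verdict.
The state is a dict: "time_s": time; "joint_pos": joint angles; "joint_vel": joint speeds; "tau": joint torques, N m; "tcp_pos": TCP position; "tool_rot": TCP orientation; "force": force on the tool from outside, world axes, zero at the start; "wrist_torque": the same for the moment, N m; "grip_width": finger opening in m.
Only numpy, scipy, OpenCV 4.12 (cv2) and the standard library are available. Lean on these libraries where they do the work, as an engineer would, in place of code of your own. Each camera call takes 0.05 s, during which the arm holds its last target.

## Working session

There is one attempt and no reset: what is moved stays moved. The work goes in short steps, Python scripts to look and compute and a tool call to move; the robot and the scene stay as the last step left them, time stands still between calls to the robot, and variables do not carry over. Pictures are saved under pics/ and viewed, and the job is handed in when it is done.

Besides the shell and the picture viewer there is one more tool, called as name(argument=value, ...) on one line, values as JSON. servo_tool: Moves the arm, as the interface text tells. Its arguments: {"type":"object","properties":{"steps":{"type":"array"},"fingers":{"type":"number"},"grip_force":{"type":"number"}},"required":["steps"]}

```bash
mkdir -p pics; ls; python3 - <<'E'
from bench import ctrl
import cv2
s=ctrl.sense();print(s)
for n in("side","top","wrist"):
    i=ctrl.camera_info(n);print(n,i)
    cv2.imwrite(f"pics/{n}0.png",ctrl.grab_frame(n)[:,:,::-1])
E
```

```text
pics
{'time_s': 0.0, 'joint_pos': array([-1.42321128e+00,  2.17806859e-01,  1.61492842e+00, -2.42458637e-05,
        1.31129860e+00, -1.12202338e-01]), 'joint_vel': array([-0.00121033,  0.00184672,  0.00119226, -0.00025552,  0.00017742,
        0.00138092]), 'tau': array([ 1.98331845e-04, -3.96849239e+01, -3.03848505e+01, -1.31018302e-05,
        9.82094847e-03,  8.38983539e-06]), 'tcp_pos': array([ 0.16050532, -0.60362896,  0.40333805]), 'tool_rot': array([-0.70112552, -0.09245559,  0.70117262, -0.09072995]), 'force': array([-0.07881613, -0.5319313 , -0.00519977]), 'wrist_torque': array([-0.00172331, -0.04507008, -0.01162998]), 'grip_width': 0.08556654318596753}
side {'mtx': array([[558.5837165 ,   0.        , 315.02000316],
       [  0.        , 558.5837165 , 241.76336693],
       [  0.        ,   0.        ,   1.        ]]), 'D': array([-0.05943571,  0.        ,  0.        ,  0.        ,  0.        ]), 'world_to_cam': array([[ 0.97649101, -0.21472018, -0.01898832, -0.5242699 ],
       [-0.12088678, -0.47256237, -0.87296689,  0.11933538],
       [ 0.17847044,  0.85473975, -0.487409
[... 398 characters left out ...]
084],
       [-0.99049335,  0.01254067, -0.13698781,  0.52777711],
       [ 0.13705643,  0.00478207, -0.9905517 ,  1.39438547],
       [ 0.        ,  0.        ,  0.        ,  1.        ]])}
wrist {'mtx': array([[352.7102335 ,   0.        , 322.50722924],
       [  0.        , 352.7102335 , 239.80346922],
       [  0.        ,   0.        ,   1.        ]]), 'D': array([-0.06071516,  0.        ,  0.        ,  0.        ,  0.        ]), 'world_to_cam': array([[ 0.25673944, -0.96647686, -0.00270952, -0.62390175],
       [-0.93162253, -0.24822477,  0.26545041, -0.03653752],
       [-0.25722425, -0.06562734, -0.96412071,  0.37978693],
       [ 0.        ,  0.        ,  0.        ,  1.        ]])}
```

View pics/top0.png

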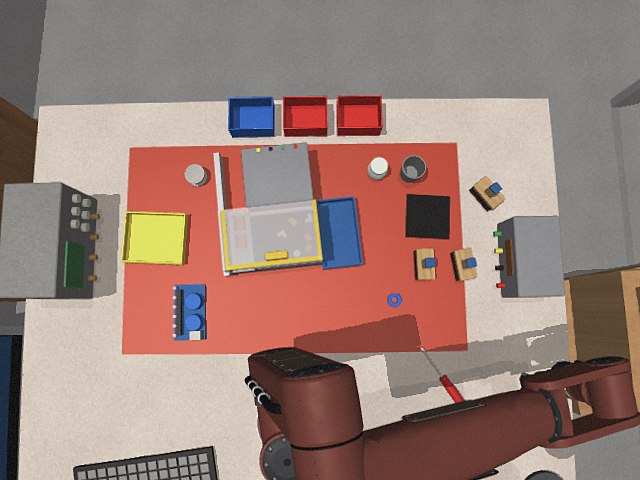

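View pics/side0.png

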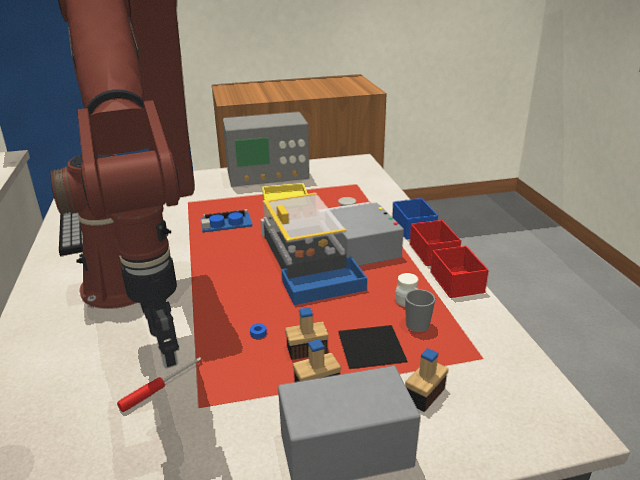

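View pics/wrist0.png

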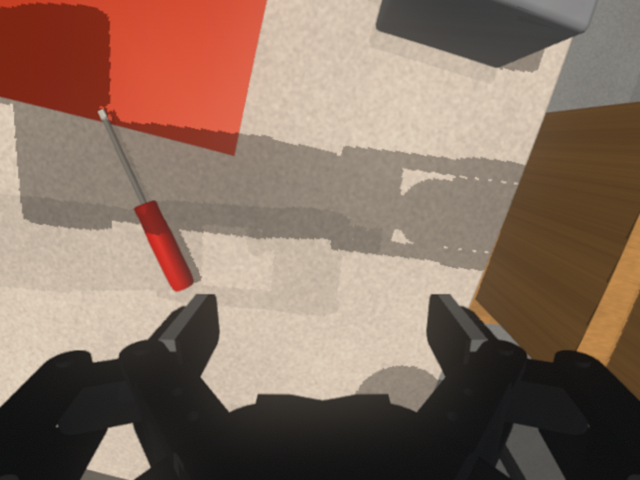

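```bash
cat > h.py <<'E'
from bench import ctrl
import numpy as np, cv2
from scipy.spatial.transform import Rotation as R
def px2w(name,uv,z,info=None):
    i=info or ctrl.camera_info(name)
    p=cv2.undistortPoints(np.array(uv,float).reshape(-1,1,2),i['mtx'],i['D']).reshape(-1,2)
    T=i['world_to_cam'];Rm=T[:3,:3];c=-Rm.T@T[:3,3]
    d=np.c_[p,np.ones(len(p))]@Rm
    z=np.broadcast_to(z,len(p))
    return c+d*((z-c[2])/d[:,2])[:,None]
def w2px(name,P,info=None):
    i=info or ctrl.camera_info(name);T=i['world_to_cam']
    return cv2.projectPoints(np.array(P,float).reshape(-1,3),cv2.Rodrigues(T[:3,:3])[0],T[:3,3],i['mtx'],i['D'])[0].reshape(-1,2)
def shot(name,fn,crop=None,k=1,draw=None):
    im=ctrl.grab_frame(name)[:,:,::-1].copy()
    save(im,fn,crop,k)
    return im
def save(im,fn,crop=None,k=1):
    if crop: x0,y0,x1,y1=crop; im=im[y0:y1,x0:x1]
    if k!=1: im=cv2.resize(im,None,fx=k,fy=k,interpolation=cv2.INTER_CUBIC)
    cv2.imwrite(f"pics/{fn}.png",im)
def st():
    s=ctrl.sense();Rm=R.from_quat(s['tool_rot']).as_matrix()
    print('t',round(s['time_s'],2),'tcp',s['tcp_pos'].round(4),'tip z',round(s['tcp_pos'][2]-ctrl.tip_reach,4),'jaw yaw',round(np.degrees(np.arctan2(Rm[1,1],Rm[0,1])),2),'xaxis',Rm[:,0].round(3),'F',s['force'].round(1),'w',round(s['grip_width'],4))
    return s,Rm
def go(target,yaw=None):
    """print tool-frame shift from present measured pose to world tcp target"""
    s,Rm=st()
    d=Rm.T@(np.array(target)-s['tcp_pos'])
    print('shift tool mm',(d*1000).round(1))
    if yaw is not None:
        cur=np.degrees(np.arctan2(Rm[1,1],Rm[0,1])); e=(yaw-cur+90)%180-90
        # turn about tool x (pointing down): +turn -> yaw decreases
        print('turn deg about tool x',round(-e,2),'(other way',round(-e+180,1),-e-180,') j6',s['joint_pos'][5])
E
python3 - <<'E'
from h import *
im=cv2.imread('pics/top0.png')
save(im,'c1',(210,140,370,280),5)
save(im,'c2',(370,150,530,300),5)
E
```

```text
(no output)
```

View pics/c1.png

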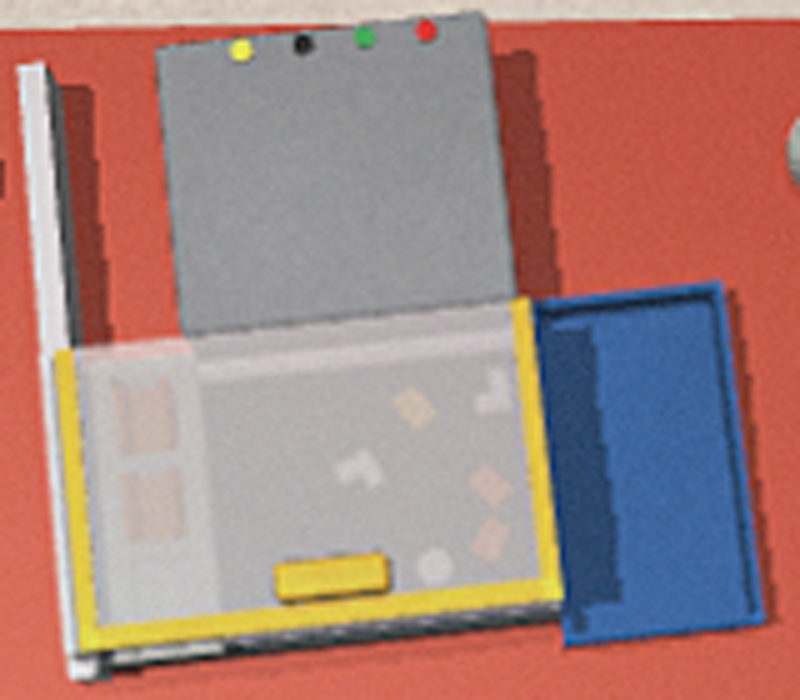

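View pics/c2.png

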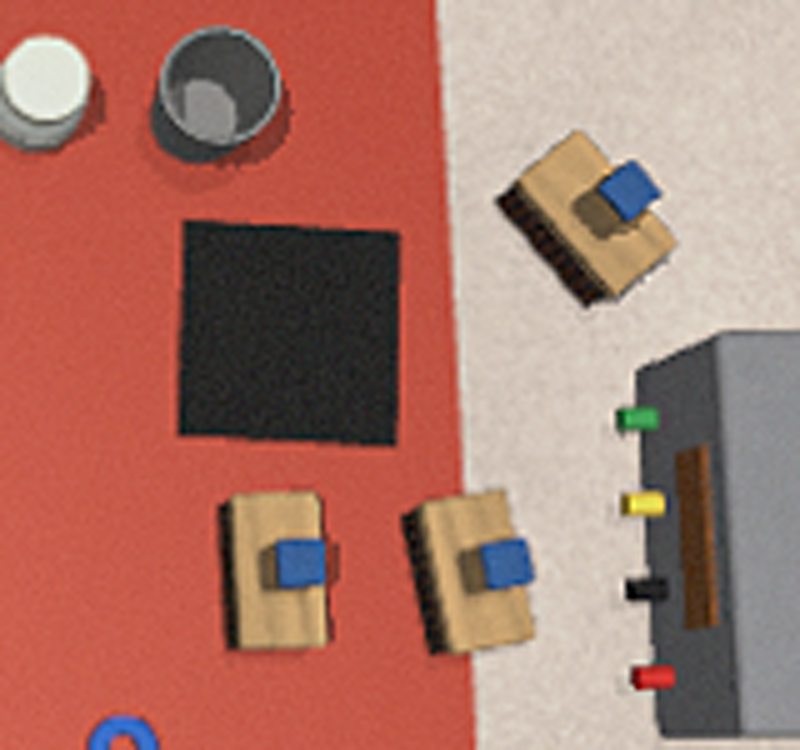

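```bash
python3 - <<'E'
from h import *
from scipy.optimize import least_squares
i=ctrl.camera_info('top')
pts=[((55,350),(83,168,123)),((78,650),(-83,168,123)),((563,600),(-83,-100,123)),((528,298),(83,-100,123)),
((157,48),(270,95,95)),((485,12),(270,-95,95)),((183,333),(80,95,95)),((20,65),(270,180,55)),((44,62),(270,164,55)),((333,580),(-65,35,157))]
uv=np.array([(a/5+210,b/5+140) for (a,b),_ in pts]);P=np.array([p for _,p in pts])/1000.
def W(q,P):
    c,s=np.cos(q[2]),np.sin(q[2]);return np.c_[q[0]+c*P[:,0]-s*P[:,1],q[1]+s*P[:,0]+c*P[:,1],P[:,2]]
f=lambda q:(w2px('top',W(q,P[:9]),i)-uv[:9]).ravel()
r=least_squares(f,[.5,0,0],loss='soft_l1');q=r.x;print(q,f(q).reshape(-1,2).round(1))
g=px2w('top',uv[9:],.157,i);print('grip',g)
c,s=np.cos(q[2]),np.sin(q[2]);d=(g[0,:2]-q[:2]);print('in die',c*d[0]+s*d[1],-s*d[0]+c*d[1])
def toD(p):d=p[:,:2]-q[:2];return np.c_[c*d[:,0]+s*d[:,1],-s*d[:,0]+c*d[:,1]]
o=lambda L:[(a/5+210,b/5+140) for a,b in L]
print('brk',toD(px2w('top',o([(145,415),(153,505)]),.097,i)).round(3))
print('scr',toD(px2w('top',o([(413,407),(492,392),(358,468),(490,485),(490,538),(434,567)]),.064,i)).round(3))
o=lambda L:[(a/5+370,b/5+150) for a,b in L]
print('pad',px2w('top',o([(184,222),(400,232),(398,445),(178,436)]),.004,i).round(3))
print('brush handles',px2w('top',o([(301,563),(507,562),(630,190)]),.11,i).round(3))
print('tray', px2w('top',[(125,213),(188,213),(187,264),(124,264)],.03,i).round(3))
print('brA top back corners',px2w('top',o([(232,492),(320,492),(327,646),(236,648)]),.056,i).round(3))
E
```

```text
[0.51720203 0.02146818 0.09919134] [[-2.2  0.6]
 [-1.6  1.1]
 [ 0.8  0.1]
 [ 0.8  0.1]
 [-0.6 -4.5]
 [ 0.3 -4.6]
 [ 0.3  3.9]
 [-0.  -0.3]
 [ 0.6 -0.3]]
grip [[0.45374139 0.03645615 0.157     ]]
in die -0.061664469559084584 0.021198734042268644
brk [[ 0.047  0.12 ]
 [-0.003  0.12 ]]
scr [[ 0.041 -0.027]
 [ 0.044 -0.073]
 [ 0.009  0.007]
 [-0.009 -0.066]
 [-0.038 -0.062]
 [-0.051 -0.029]]
pad [[ 0.647 -0.339  0.004]
 [ 0.64  -0.469  0.004]
 [ 0.512 -0.461  0.004]
 [ 0.519 -0.331  0.004]]
brush handles [[ 0.435 -0.376  0.11 ]
 [ 0.434 -0.489  0.11 ]
 [ 0.64  -0.569  0.11 ]]
tray [[0.598 0.493 0.03 ]
 [0.595 0.306 0.03 ]
 [0.446 0.305 0.03 ]
 [0.447 0.49  0.03 ]]
brA top back corners [[ 0.48  -0.351  0.056]
 [ 0.479 -0.401  0.056]
 [ 0.392 -0.401  0.056]
 [ 0.392 -0.35   0.056]]
```

```bash
python3 - <<'E'
from h import *
from scipy.optimize import least_squares
i=ctrl.camera_info('top')
pts=[((55,350),(83,168,123)),((78,650),(-83,168,123)),((563,600),(-83,-100,123)),((528,298),(83,-100,123)),
((20,65),(270,180,55)),((44,62),(270,164,55)),((145,415),(50,120,97)),((153,505),(0,120,97))]
uv=np.array([(a/5+210,b/5+140) for (a,b),_ in pts]);P=np.array([p for _,p in pts])/1000.
def W(q,P):
    c,s=np.cos(q[2]),np.sin(q[2]);return np.c_[q[0]+c*P[:,0]-s*P[:,1],q[1]+s*P[:,0]+c*P[:,1],P[:,2]]
f=lambda q:(w2px('top',W(q,P),i)-uv).ravel()
r=least_squares(f,[.5,0,0],loss='soft_l1');q=r.x;print(q,f(q).reshape(-1,2).round(1))
np.save('die.npy',q)
g=px2w('top',[(333/5+210,576/5+140)],.157,i);print('grip',g)
go([g[0,0]-.0,g[0,1],.40],np.degrees(q[2]))
E
```

```text
[0.51715076 0.02085118 0.10315092] [[-2.1  0.8]
 [-1.2  1.3]
 [ 1.1 -0.1]
 [ 0.9 -0. ]
 [-0.2 -0. ]
 [ 0.5 -0.1]
 [-0.  -0.8]
 [ 0.1 -1. ]]
grip [[0.45584312 0.03645171 0.157     ]]
t 0.15 tcp [ 0.1605 -0.6037  0.4036] tip z 0.2302 jaw yaw -75.12 xaxis [-0.     0.002 -1.   ] F [-0.2 -0.1 -0. ] w 0.0856
shift tool mm [   4.8 -542.8 -449.8]
turn deg about tool x -81.03 (other way 99.0 -261.0289692175761 ) j6 -0.11215841354960251
```

servo_tool(steps=[0, -0.045, -0.038, -7, 0, -0.09, -0.075, -14, 0, -0.135, -0.112, -21, 0, -0.18, -0.15, -28, 0, -0.225, -0.187, -35, 0, -0.27, -0.225, -42, 0, -0.315, -0.262, -49, 0, -0.36, -0.3, -56, 0, -0.41, -0.337, -63, 0, -0.455, -0.375, -70, 0, -0.5, -0.412, -76, 0.004, -0.543, -0.45, -81], fingers=0.3)

```text
time_s: 1.65
tcp_pos: [0.4564, 0.0384, 0.4011]
tool_rot: [0.473, 0.525, -0.472, 0.526]
force: [0.1, -1.1, 0.0]
grip_width: 0.0593
```

```bash
python3 - <<'E'
from h import *
st()
shot('wrist','w1')
shot('top','t1')
E
```

```text
t 1.65 tcp [0.4564 0.0384 0.4011] tip z 0.2277 jaw yaw 6.09 xaxis [ 0.002 -0.    -1.   ] F [ 0.1 -1.1  0. ] w 0.0593
```

View pics/w1.png

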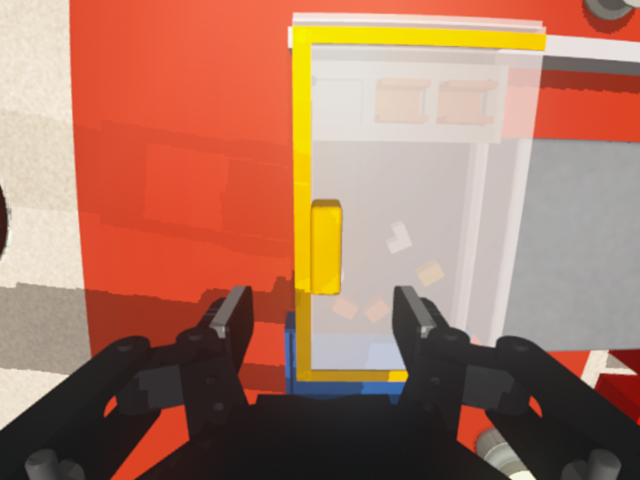

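```bash
python3 - <<'E'
from h import *
i=ctrl.camera_info('wrist');q=np.load('die.npy')
c,s=np.cos(q[2]),np.sin(q[2])
def toD(p):d=p[:,:2]-q[:2];return np.c_[c*d[:,0]+s*d[:,1],-s*d[:,0]+c*d[:,1]]
g=px2w('wrist',[(327,251),(313,208),(341,208),(341,293),(313,293)],.157,i);print(g.round(4),toD(g).round(4))
print('guard corners',toD(px2w('wrist',[(292,29),(545,34),(299,381)],.123,i)).round(4))
print('brk',toD(px2w('wrist',[(402,101),(467,101)],.097,i)).round(4))
gp=g[1:].mean(0);print(gp);go([gp[0],gp[1],.305],np.degrees(q[2]))
E
```

```text
[[0.4579 0.0416 0.157 ]
 [0.4463 0.068  0.157 ]
 [0.4634 0.0699 0.157 ]
 [0.4704 0.0139 0.157 ]
 [0.4521 0.0119 0.157 ]] [[-0.0568  0.0267]
 [-0.0657  0.0542]
 [-0.0485  0.0544]
 [-0.0473 -0.0021]
 [-0.0657 -0.0022]]
guard corners [[-0.0801  0.1644]
 [ 0.0856  0.166 ]
 [-0.0782 -0.0965]]
brk [[-0.0018  0.124 ]
 [ 0.0467  0.1251]]
[0.45801081 0.04093423 0.157     ]
t 1.75 tcp [0.4569 0.0405 0.4003] tip z 0.2269 jaw yaw 6.32 xaxis [-0.     0.002 -1.   ] F [-0.3  0.2  0.6] w 0.0595
shift tool mm [95.3  1.1 -0.1]
turn deg about tool x 0.41 (other way 180.4 -179.58667218433646 ) j6 -0.17644598704214198
```

servo_tool(steps=[0.03, 0.001, 0, 0, 0.06, 0.001, 0, 0, 0.08, 0.001, 0, 0, 0.095, 0.001, 0, 0, 0.095, 0.001, 0, 0])

```text
time_s: 2.38
tcp_pos: [0.4563, 0.0361, 0.3044]
tool_rot: [0.473, 0.526, -0.475, 0.524]
force: [0.1, -0.1, -0.1]
grip_width: 0.0596
```

servo_tool(steps=[0, 0, 0, 0, 0, 0, 0, 0, 0, 0, 0, 0, 0, 0, 0, 0, 0, 0, 0, 0], fingers=1, grip_force=50)

```text
time_s: 3.0
tcp_pos: [0.4577, 0.0364, 0.3071]
tool_rot: [0.474, 0.524, -0.473, 0.526]
force: [-0.6, -1.2, 5.8]
grip_width: 0.0191
```

```bash
python3 - <<'E'
from h import *
s,Rm=st();q=np.load('die.npy')
t=s['tcp_pos']+.172*np.array([np.cos(q[2]),np.sin(q[2]),0]);go(t)
E
```

```text
t 3.0 tcp [0.4577 0.0364 0.3071] tip z 0.1337 jaw yaw 5.87 xaxis [ 0.003 -0.    -1.   ] F [-0.6 -1.2  5.8] w 0.0191
t 3.0 tcp [0.4577 0.0364 0.3071] tip z 0.1337 jaw yaw 5.87 xaxis [ 0.003 -0.    -1.   ] F [-0.6 -1.2  5.8] w 0.0191
shift tool mm [ 4.00e-01  1.72e+02 -1.00e-01]
```

servo_tool(steps=[0, 0.01, 0, 0, 0, 0.025, 0, 0, 0, 0.042, 0, 0, 0, 0.06, 0, 0, 0, 0.078, 0, 0, 0, 0.096, 0, 0, 0, 0.114, 0, 0, 0, 0.132, 0, 0, 0, 0.148, 0, 0, 0, 0.16, 0, 0, 0, 0.168, 0, 0, 0, 0.168, 0, 0])

```text
time_s: 4.5
tcp_pos: [0.6254, 0.0531, 0.3071]
tool_rot: [0.474, 0.524, -0.473, 0.526]
force: [3.0, -1.4, 3.9]
grip_width: 0.0187
```

servo_tool(steps=[0, 0, 0, 0, 0, 0, 0, 0])

```text
time_s: 4.75
tcp_pos: [0.625, 0.053, 0.3071]
tool_rot: [0.474, 0.524, -0.473, 0.526]
force: [2.5, -2.4, 5.1]
grip_width: 0.0188
```

```bash
python3 - <<'E'
from h import *
st()
shot('top','t2',(180,130,380,290),4)
E
```

```text
t 4.75 tcp [0.625  0.053  0.3071] tip z 0.1337 jaw yaw 5.87 xaxis [ 0.004 -0.001 -1.   ] F [ 2.5 -2.4  5.1] w 0.0188
```

View pics/t2.png

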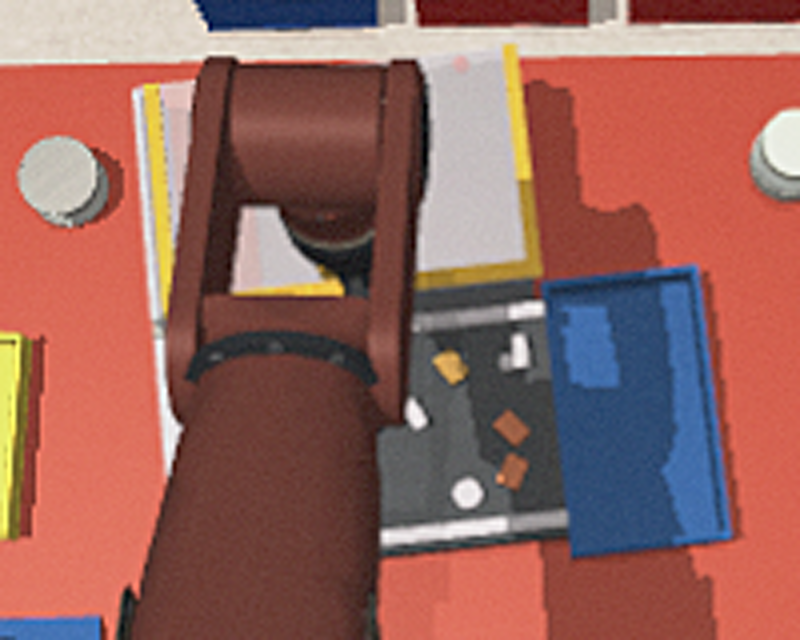

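servo_tool(steps=[0, 0, 0, 0, 0, 0, 0, 0, 0, 0, 0, 0, -0.03, 0, 0, 0, -0.07, 0, 0, 0, -0.09, 0, 0, 0], fingers=0.35)

```text
time_s: 5.55
tcp_pos: [0.6245, 0.0538, 0.3981]
tool_rot: [0.474, 0.524, -0.473, 0.526]
force: [-0.0, 0.1, 1.2]
grip_width: 0.0553
```

```bash
cat >> h.py <<'E'
def D2W(p):
    q=np.load('die.npy');c,s=np.cos(q[2]),np.sin(q[2])
    return np.array([q[0]+c*p[0]-s*p[1],q[1]+s*p[0]+c*p[1]])
def toD(p):
    q=np.load('die.npy');c,s=np.cos(q[2]),np.sin(q[2])
    d=np.atleast_2d(p)[:,:2]-q[:2];return np.c_[c*d[:,0]+s*d[:,1],-s*d[:,0]+c*d[:,1]]
yawD=lambda:np.degrees(np.load('die.npy')[2])
E
python3 - <<'E'
from h import *
p=D2W((.025,.12));print(p)
go([*p,.36],yawD()+90)
E
```

```text
[0.5296617  0.14278754]
t 5.55 tcp [0.6245 0.0538 0.3981] tip z 0.2247 jaw yaw 5.9 xaxis [ 0.003  0.    -1.   ] F [-0.   0.1  1.2] w 0.0553
shift tool mm [ 37.8 -85.4 -98.3]
turn deg about tool x 89.99 (other way 270.0 -90.01095723573567 ) j6 -0.12897289372284124
```

servo_tool(steps=[0.0, -0.008, -0.01, -9, 0, -0.02, -0.02, -18, 0, -0.03, -0.03, -27, 0, -0.035, -0.04, -36, 0, -0.045, -0.05, -45, 0, -0.055, -0.06, -54, 0, -0.065, -0.07, -63, 0, -0.075, -0.08, -72, 0, -0.085, -0.09, -81, 0, -0.085, -0.098, -90, 0, -0.085, -0.098, -90, 0, -0.085, -0.098, -90])

```text
time_s: 7.05
tcp_pos: [0.5294, 0.1423, 0.3953]
tool_rot: [-0.036, 0.706, 0.035, 0.706]
force: [-0.1, 0.2, -0.3]
grip_width: 0.0556
```

```bash
python3 - <<'E'
from h import *
st()
shot('wrist','w2')
E
```

```text
t 7.05 tcp [0.5294 0.1423 0.3953] tip z 0.2219 jaw yaw 95.76 xaxis [-0.001 -0.    -1.   ] F [-0.1  0.2 -0.3] w 0.0556
```

View pics/w2.png

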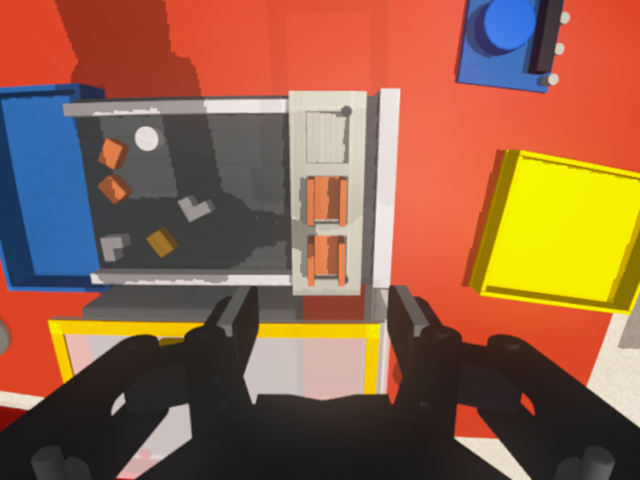

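```bash
python3 - <<'E'
from h import *
i=ctrl.camera_info('wrist')
for L in ([(309,178),(346,178),(346,222),(309,222)],[(308,236),(345,236),(345,284),(308,284)]):
    p=px2w('wrist',L,.097,i);print(p.mean(0).round(4),(toD(p)*1000).round(1).tolist())
print('block',(toD(px2w('wrist',[(291,92),(367,94),(363,295),(292,294)],.075,i))*1000).round(1))
print('bed/wall',(toD(px2w('wrist',[(64,105),(92,282)],.065,i))*1000).round(1))
print('catch rim',(toD(px2w('wrist',[(1,90),(8,290)],.04,i))*1000).round(1))
tr=px2w('wrist',[(506,150),(484,295)],.03,i);print('tray',tr.round(4))
go([*D2W((0,.12)),.252],yawD()+90)
go([*D2W((.05,.12)),.252],yawD()+90)
E
```

```text
[0.5029 0.1428 0.097 ] [[-18.7, 108.8], [-18.6, 136.7], [15.4, 137.2], [15.4, 108.3]]
[0.5514 0.1471 0.097 ] [[26.7, 107.4], [26.7, 136.6], [67.4, 137.2], [67.4, 106.9]]
block [[-83.1  94.7]
 [-81.5 153.7]
 [ 87.2 155. ]
 [ 86.1  91.4]]
bed/wall [[-78.8 -96.9]
 [ 79.2 -98.5]]
catch rim [[ -97.8 -175.6]
 [  99.6 -214.2]]
tray [[0.4481 0.3072 0.03  ]
 [0.5955 0.3185 0.03  ]]
t 7.1 tcp [0.5295 0.1422 0.3954] tip z 0.222 jaw yaw 95.77 xaxis [-0. -0. -1.] F [-0.4 -0.7  0.1] w 0.0553
shift tool mm [143.4   0.5 -24.7]
turn deg about tool x -0.14 (other way 179.9 -180.13597962791033 ) j6 -1.5371770463566548
t 7.1 tcp [0.5295 0.1422 0.3954] tip z 0.222 jaw yaw 95.77 xaxis [-0. -0. -1.] F [-0.4 -0.7  0.1] w 0.0553
shift tool mm [143.4   0.7  25.3]
turn deg about tool x -0.14 (other way 179.9 -180.13597962791033 ) j6 -1.5371770463566548
```

servo_tool(steps=[0.03, 0.002, -0.025, 0, 0.075, 0.0025, -0.026, 0, 0.11, 0.0025, -0.026, 0, 0.13, 0.0025, -0.026, 0, 0.143, 0.0025, -0.026, 0, 0.143, 0.0025, -0.026, 0])

```text
time_s: 7.85
tcp_pos: [0.5032, 0.142, 0.2519]
tool_rot: [-0.036, 0.707, 0.036, 0.706]
force: [1.0, -0.4, 0.0]
grip_width: 0.0552
```

servo_tool(steps=[0, 0, 0, 0, 0, 0, 0, 0, 0, 0, 0, 0, 0, 0, 0, 0], fingers=1, grip_force=45)

```text
time_s: 8.35
tcp_pos: [0.5043, 0.1424, 0.2542]
tool_rot: [-0.036, 0.705, 0.036, 0.707]
force: [0.6, -0.1, 5.4]
grip_width: 0.0289
```

```bash
python3 - <<'E'
from h import *
s,_=st(); print(toD(s['tcp_pos']))
E
```

```text
t 8.35 tcp [0.5043 0.1424 0.2542] tip z 0.0808 jaw yaw 95.88 xaxis [ 0.003  0.    -1.   ] F [ 0.6 -0.1  5.4] w 0.0289
[[-0.00030702  0.12222032]]
```

```bash
python3 - <<'E'
from h import *
go([.488,.40,.254]); go([.488,.40,.197])
E
```

```text
t 8.35 tcp [0.5043 0.1424 0.2542] tip z 0.0808 jaw yaw 95.88 xaxis [ 0.003  0.    -1.   ] F [ 0.6 -0.1  5.4] w 0.0289
shift tool mm [  0.3 257.9  10.2]
t 8.35 tcp [0.5043 0.1424 0.2542] tip z 0.0808 jaw yaw 95.88 xaxis [ 0.003  0.    -1.   ] F [ 0.6 -0.1  5.4] w 0.0289
shift tool mm [ 57.3 257.9  10.1]
```

servo_tool(steps=[-0.02, 0, 0, 0, -0.04, 0, 0, 0, -0.06, 0, 0, 0, -0.06, 0, 0, 0])

```text
time_s: 8.85
tcp_pos: [0.5039, 0.1424, 0.314]
tool_rot: [-0.036, 0.705, 0.036, 0.707]
force: [-0.5, -0.5, -0.7]
grip_width: 0.0288
```

servo_tool(steps=[0, 0.04, 0.002, 0, 0, 0.085, 0.004, 0, 0, 0.13, 0.006, 0, 0, 0.175, 0.008, 0, 0, 0.22, 0.01, 0, 0, 0.258, 0.01, 0, 0.03, 0.258, 0.01, 0, 0.06, 0.258, 0.01, 0, 0.09, 0.258, 0.01, 0, 0.108, 0.258, 0.01, 0, 0.117, 0.258, 0.01, 0, 0.117, 0.258, 0.01, 0])

```text
time_s: 10.35
tcp_pos: [0.4871, 0.4, 0.1958]
tool_rot: [-0.036, 0.706, 0.036, 0.706]
force: [1.3, 0.5, -0.3]
grip_width: 0.0291
```

```bash
python3 - <<'E'
from h import *
st()
shot('side','s3',(180,130,420,310),3)
E
```

```text
t 10.35 tcp [0.4871 0.4    0.1958] tip z 0.0224 jaw yaw 95.88 xaxis [ 0.  0. -1.] F [ 1.3  0.5 -0.3] w 0.0291
```

View pics/s3.png

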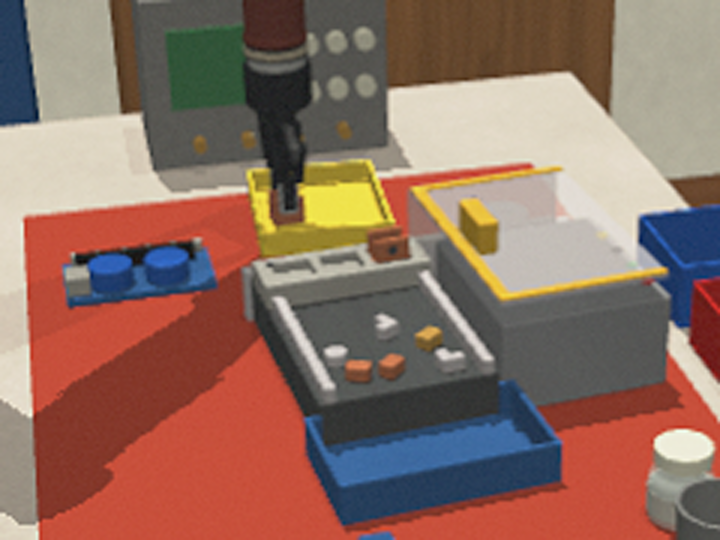

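Bracket A is over the tray's floor near its front; release, rise, and go back for the bracket at die x = +50.

servo_tool(steps=[0, 0, 0, 0, 0, 0, 0, 0, 0, 0, 0, 0, -0.04, 0, 0, 0, -0.09, 0, 0, 0, -0.12, 0, 0, 0], fingers=0.35)

```text
time_s: 11.15
tcp_pos: [0.4875, 0.4003, 0.319]
tool_rot: [-0.036, 0.705, 0.037, 0.707]
force: [-0.2, 0.8, 1.1]
grip_width: 0.0554
```

```bash
python3 - <<'E'
from h import *
shot('wrist','w4')
go([*D2W((.048,.1222)),.254],yawD()+90)
E
```

```text
t 11.2 tcp [0.4886 0.4012 0.3233] tip z 0.1499 jaw yaw 95.89 xaxis [ 0.009  0.006 -1.   ] F [0.8 1.7 2. ] w 0.0554
shift tool mm [  68.4 -259.4   36.6]
turn deg about tool x -0.02 (other way 180.0 -180.01570664066318 ) j6 -1.0971782853260905
```

View pics/w4.png

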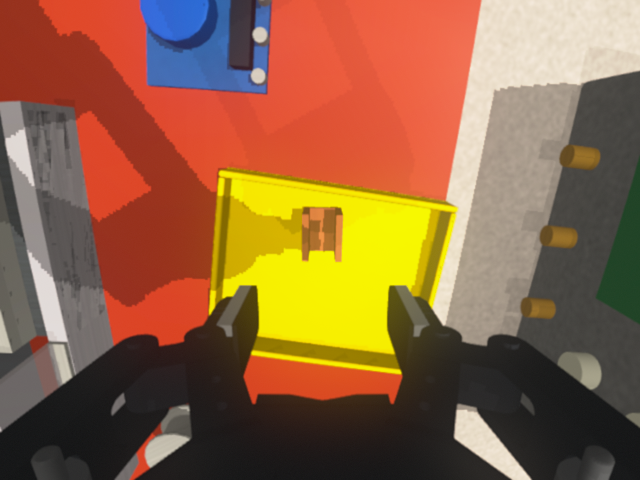

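servo_tool(steps=[0, -0.04, 0.006, 0, 0, -0.085, 0.012, 0, 0, -0.13, 0.018, 0, 0, -0.175, 0.025, 0, 0, -0.22, 0.031, 0, 0, -0.258, 0.036, 0, 0, -0.258, 0.036, 0, 0, -0.258, 0.036, 0])

```text
time_s: 12.2
tcp_pos: [0.549, 0.1472, 0.3155]
tool_rot: [-0.036, 0.706, 0.036, 0.706]
force: [-1.0, -0.2, -0.2]
grip_width: 0.0555
```

```bash
python3 - <<'E'
from h import *
go([*D2W((.048,.1222)),.254],yawD()+90)
E
```

```text
t 12.2 tcp [0.549  0.1472 0.3155] tip z 0.1421 jaw yaw 95.86 xaxis [-0.     0.001 -1.   ] F [-1.  -0.2 -0.2] w 0.0555
shift tool mm [61.5 -0.2  3.4]
turn deg about tool x -0.05 (other way 179.9 -180.05380510971122 ) j6 -1.5350071706329775
```

servo_tool(steps=[0.025, 0, 0.003, 0, 0.045, 0, 0.003, 0, 0.061, 0, 0.003, 0, 0.061, 0, 0.003, 0])

```text
time_s: 12.7
tcp_pos: [0.5509, 0.1476, 0.2525]
tool_rot: [-0.037, 0.708, 0.036, 0.705]
force: [-0.6, 0.7, -0.5]
grip_width: 0.0555
```

servo_tool(steps=[0, 0, 0, 0, 0, 0, 0, 0, 0, 0, 0, 0, 0, 0, 0, 0], fingers=1)

```text
time_s: 13.2
tcp_pos: [0.5527, 0.1473, 0.2558]
tool_rot: [-0.036, 0.705, 0.036, 0.707]
force: [-0.4, 0.0, 2.2]
grip_width: 0.0289
```

servo_tool(steps=[-0.02, 0, 0, 0, -0.04, 0, 0, 0, -0.062, 0, 0, 0, -0.062, 0, 0, 0])

```text
time_s: 13.7
tcp_pos: [0.5531, 0.1475, 0.3202]
tool_rot: [-0.036, 0.704, 0.037, 0.708]
force: [-0.9, 0.1, -0.9]
grip_width: 0.0287
```

```bash
python3 - <<'E'
from h import *
go([.555,.395,.197],yawD()+90)
E
```

```text
t 13.7 tcp [0.5531 0.1475 0.3202] tip z 0.1468 jaw yaw 95.89 xaxis [ 0.006  0.001 -1.   ] F [-0.9  0.1 -0.9] w 0.0287
shift tool mm [123.4 246.   26.6]
turn deg about tool x -0.02 (other way 180.0 -180.0206104342755 ) j6 -1.5356262702476624
```

servo_tool(steps=[0, 0.04, 0.004, 0, 0, 0.085, 0.009, 0, 0, 0.13, 0.014, 0, 0, 0.175, 0.019, 0, 0, 0.22, 0.024, 0, 0, 0.246, 0.027, 0, 0.03, 0.246, 0.027, 0, 0.06, 0.246, 0.027, 0, 0.09, 0.246, 0.027, 0, 0.108, 0.246, 0.027, 0, 0.119, 0.246, 0.027, 0, 0.119, 0.246, 0.027, 0])

```text
time_s: 15.2
tcp_pos: [0.5541, 0.3949, 0.1979]
tool_rot: [-0.036, 0.706, 0.036, 0.706]
force: [-0.6, 0.4, -0.8]
grip_width: 0.0289
```

servo_tool(steps=[0, 0, 0, 0, 0, 0, 0, 0, 0, 0, 0, 0, -0.04, 0, 0, 0, -0.09, 0, 0, 0, -0.13, 0, 0, 0, -0.14, 0, 0, 0, -0.14, 0, 0, 0], fingers=0.35)

```text
time_s: 16.2
tcp_pos: [0.5537, 0.3947, 0.3381]
tool_rot: [-0.036, 0.706, 0.036, 0.706]
force: [0.5, -0.1, -0.7]
grip_width: 0.0556
```

```bash
python3 - <<'E'
from h import *
shot('wrist','w5');st()
shot('top','t5')
E
```

```text
t 16.25 tcp [0.5533 0.3945 0.3362] tip z 0.1628 jaw yaw 95.88 xaxis [-0.002 -0.001 -1.   ] F [-0.2 -0.2 -0.5] w 0.0554
```

View pics/w5.png

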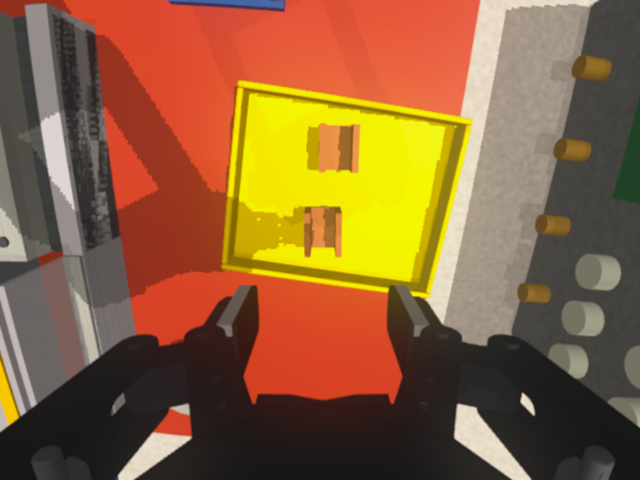

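View pics/t5.png

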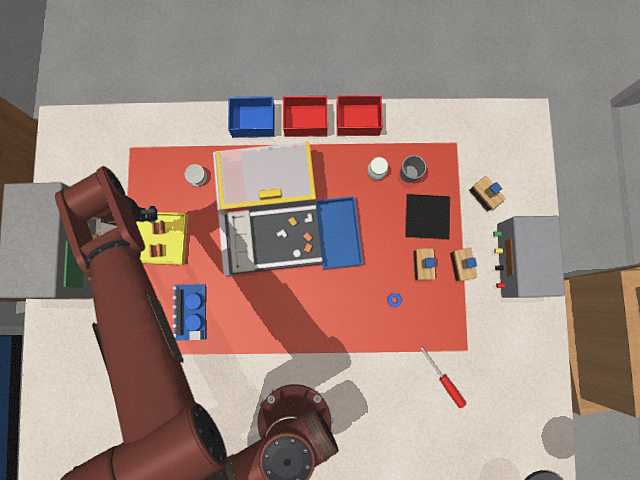

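```bash
python3 - <<'E'
from h import *
go([.50,-.15,.38],90)
E
```

```text
t 16.3 tcp [0.553  0.3943 0.3352] tip z 0.1618 jaw yaw 95.89 xaxis [-0.004 -0.002 -1.   ] F [ 0.6 -0.  -1.1] w 0.0558
shift tool mm [ -43.5 -536.1 -108.7]
turn deg about tool x 5.89 (other way 185.9 -174.11481706183275 ) j6 -1.1572968948958178
```

servo_tool(steps=[-0.02, -0.02, -0.009, 10, -0.04, -0.06, -0.018, 20, -0.044, -0.11, -0.027, 30, -0.044, -0.16, -0.036, 40, -0.044, -0.21, -0.045, 50, -0.044, -0.26, -0.054, 60, -0.044, -0.31, -0.063, 70, -0.044, -0.36, -0.072, 80, -0.044, -0.41, -0.081, 90, -0.044, -0.46, -0.09, 100, -0.044, -0.5, -0.1, 110, -0.044, -0.536, -0.109, 120])

```text
time_s: 17.8
tcp_pos: [0.4992, -0.1509, 0.3791]
tool_rot: [-0.594, -0.384, 0.596, -0.381]
force: [-0.2, 0.5, 0.6]
grip_width: 0.0553
```

```bash
python3 - <<'E'
from h import *
go([.43,-.37,.38],-90)
E
```

```text
t 17.8 tcp [ 0.4992 -0.1509  0.3791] tip z 0.2057 jaw yaw -24.49 xaxis [-0.004  0.002 -1.   ] F [-0.2  0.5  0.6] w 0.0553
shift tool mm [ -1.1  27.8 228. ]
turn deg about tool x 65.51 (other way 245.5 -114.49227138656327 ) j6 -0.0007564514815930563
```

servo_tool(steps=[0, 0.004, 0.03, 8, 0, 0.008, 0.06, 16, 0, 0.012, 0.09, 24, 0, 0.016, 0.12, 32, 0, 0.02, 0.15, 40, 0, 0.023, 0.18, 48, 0, 0.026, 0.21, 57, 0, 0.028, 0.228, 65.5, 0, 0.028, 0.228, 65.5, 0, 0.028, 0.228, 65.5])

```text
time_s: 19.05
tcp_pos: [0.4326, -0.3684, 0.3801]
tool_rot: [-0.706, -0.004, 0.708, -0.002]
force: [-0.5, 0.1, 0.1]
grip_width: 0.0553
```

```bash
python3 - <<'E'
from h import *
shot('wrist','w6');st()
E
```

```text
t 19.1 tcp [ 0.4327 -0.3682  0.3805] tip z 0.2071 jaw yaw -89.49 xaxis [-0.001  0.002 -1.   ] F [-0.6 -0.1  0. ] w 0.0556
```

View pics/w6.png

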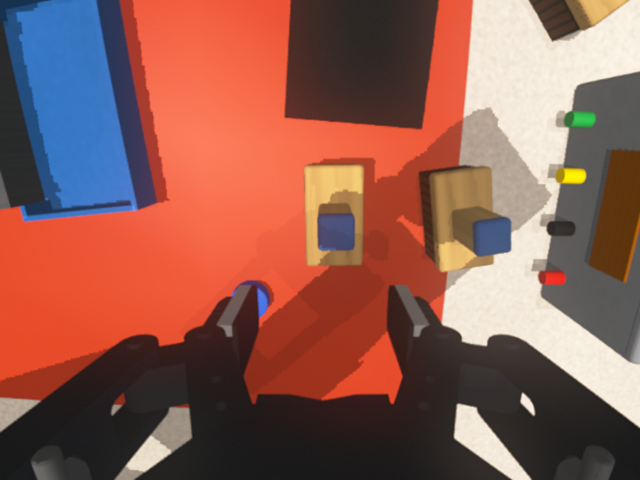

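```bash
python3 - <<'E'
from h import *
i=ctrl.camera_info('wrist')
h=px2w('wrist',[(319,213),(354,213),(354,249),(319,249)],.11,i);print(h.round(4))
b=px2w('wrist',[(306,165),(363,165),(362,265),(306,265)],.056,i);print(b.round(4),b.mean(0))
print('pad',px2w('wrist',[(286,117),(422,129)],.004,i).round(4))
p=h.mean(0);go([p[0],p[1],.240],-90)
E
```

```text
[[ 0.4508 -0.3657  0.11  ]
 [ 0.451  -0.3901  0.11  ]
 [ 0.4248 -0.3909  0.11  ]
 [ 0.4246 -0.3659  0.11  ]]
[[ 0.4802 -0.3542  0.056 ]
 [ 0.4806 -0.4011  0.056 ]
 [ 0.3936 -0.4036  0.056 ]
 [ 0.3932 -0.3539  0.056 ]] [ 0.43691477 -0.37819589  0.056     ]
pad [[ 0.5213 -0.333   0.004 ]
 [ 0.512  -0.4617  0.004 ]]
t 19.1 tcp [ 0.4327 -0.3682  0.3805] tip z 0.2071 jaw yaw -89.49 xaxis [-0.001  0.002 -1.   ] F [-0.6 -0.1  0. ] w 0.0556
shift tool mm [140.5  10.2  -5.2]
turn deg about tool x 0.51 (other way 180.5 -179.48611413655993 ) j6 0.7330461878595562
```

servo_tool(steps=[0.03, 0.01, -0.005, 0, 0.07, 0.01, -0.005, 0, 0.105, 0.01, -0.005, 0, 0.128, 0.01, -0.005, 0, 0.14, 0.01, -0.005, 0, 0.14, 0.01, -0.005, 0])

```text
time_s: 19.85
tcp_pos: [0.4378, -0.3783, 0.241]
tool_rot: [-0.707, -0.003, 0.708, -0.002]
force: [-0.2, 0.2, 0.3]
grip_width: 0.0557
```

servo_tool(steps=[0, 0, 0, 0, 0, 0, 0, 0, 0, 0, 0, 0, 0, 0, 0, 0, 0, 0, 0, 0], fingers=1, grip_force=100)

```text
time_s: 20.48
tcp_pos: [0.4382, -0.3796, 0.2431]
tool_rot: [0.708, 0.002, -0.707, 0.003]
force: [-0.2, 1.1, 4.8]
grip_width: 0.0252
```

```bash
python3 - <<'E'
from h import *
st()
p=D2W((-.023,.05))
go([*p,.40],-90+yawD())
E
```

```text
t 20.48 tcp [ 0.4382 -0.3796  0.2431] tip z 0.0697 jaw yaw -89.62 xaxis [ 0.002 -0.002 -1.   ] F [-0.2  1.1  4.8] w 0.0252
t 20.48 tcp [ 0.4382 -0.3796  0.2431] tip z 0.0697 jaw yaw -89.62 xaxis [ 0.002 -0.002 -1.   ] F [-0.2  1.1  4.8] w 0.0252
shift tool mm [-157.5 -447.2  -54.2]
turn deg about tool x -5.53 (other way 174.5 -185.52653334600728 ) j6 0.7291034412583746
```

servo_tool(steps=[-0.03, 0, 0, 0, -0.07, 0, 0, 0, -0.11, -0.02, -0.003, 0, -0.12, -0.06, -0.008, -1, -0.12, -0.11, -0.013, -1, -0.12, -0.16, -0.018, -2, -0.12, -0.21, -0.025, -3, -0.12, -0.26, -0.03, -3, -0.12, -0.31, -0.037, -4, -0.12, -0.36, -0.044, -5, -0.12, -0.41, -0.05, -5.5, -0.12, -0.447, -0.054, -5.5])

```text
time_s: 21.98
tcp_pos: [0.4882, 0.0702, 0.3609]
tool_rot: [-0.706, -0.037, 0.707, -0.037]
force: [0.0, -0.8, -1.8]
grip_width: 0.025
```

```bash
python3 - <<'E'
from h import *
st()
shot('side','s7',(180,90,420,270),3)
p=D2W((-.023,.05))
go([*p,.295],-90+yawD())
E
```

```text
t 21.98 tcp [0.4882 0.0702 0.3609] tip z 0.1875 jaw yaw -84.04 xaxis [-0.001  0.    -1.   ] F [ 0.  -0.8 -1.8] w 0.025
t 22.02 tcp [0.4883 0.0731 0.361 ] tip z 0.1876 jaw yaw -83.97 xaxis [-0.001  0.005 -1.   ] F [ 0.2  3.3 -1. ] w 0.0251
shift tool mm [66.   5.2 -0.4]
turn deg about tool x 0.12 (other way 180.1 -179.88048395165163 ) j6 1.4688015019104745
```

View pics/s7.png

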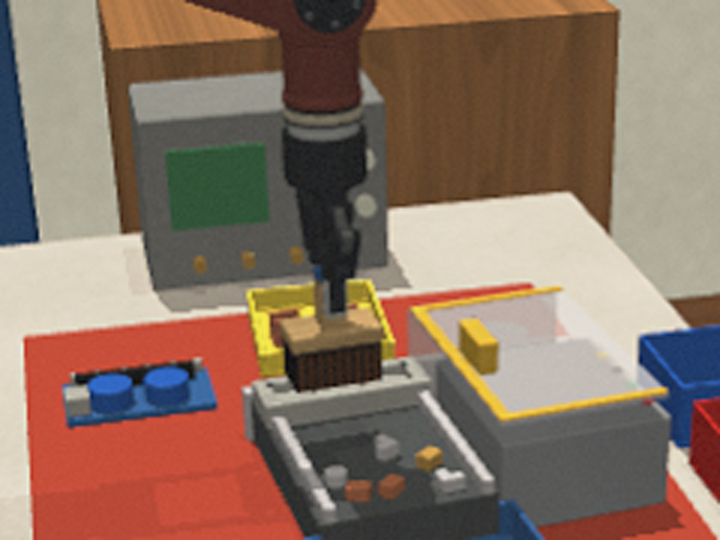

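servo_tool(steps=[0.015, -0.004, 0, 0, 0.035, -0.004, 0, 0, 0.05, -0.004, 0, 0, 0.06, -0.004, 0, 0, 0.066, -0.004, 0, 0, 0.066, -0.004, 0, 0])

```text
time_s: 22.78
tcp_pos: [0.4879, 0.0719, 0.2948]
tool_rot: [-0.706, -0.036, 0.707, -0.036]
force: [-0.0, -0.6, -1.5]
grip_width: 0.0248
```

```bash
python3 - <<'E'
from h import *
st()
shot('side','s8',(220,150,420,300),4)
p=D2W((-.023,-.118))
go([*p,.295],-90+yawD())
E
```

```text
t 22.77 tcp [0.4879 0.0719 0.2948] tip z 0.1214 jaw yaw -84.14 xaxis [-0.002 -0.    -1.   ] F [-0.  -0.6 -1.5] w 0.0248
t 22.82 tcp [0.4882 0.072  0.2954] tip z 0.122 jaw yaw -84.14 xaxis [-0.001 -0.    -1.   ] F [-0.4 -0.4 -1.6] w 0.0247
shift tool mm [  0.4 171.9  -0.7]
turn deg about tool x -0.05 (other way 180.0 -180.04511403287557 ) j6 1.4726090077360732
```

View pics/s8.png

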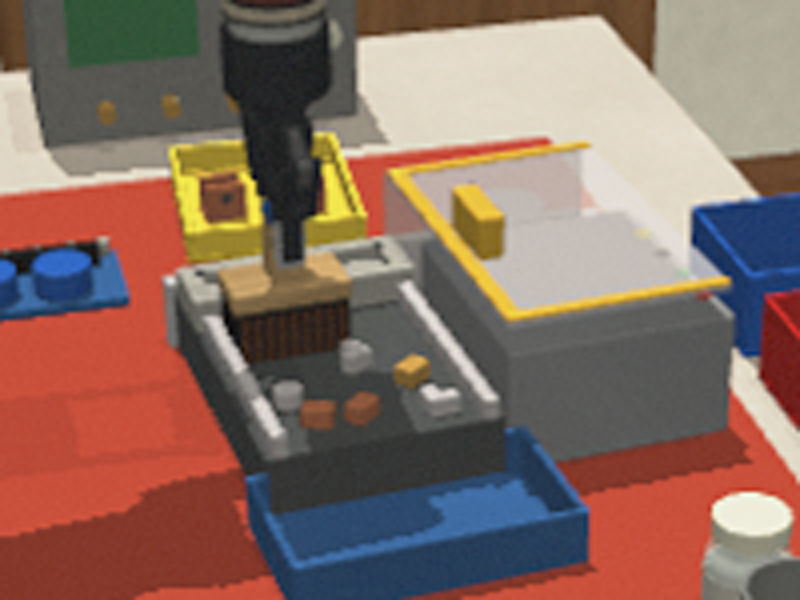

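servo_tool(steps=[0, 0.008, 0, 0, 0, 0.018, 0, 0, 0, 0.028, 0, 0, 0, 0.038, 0, 0, 0, 0.048, 0, 0, 0, 0.058, 0, 0, 0, 0.068, 0, 0, 0, 0.078, 0, 0, 0, 0.088, 0, 0, 0, 0.098, 0, 0, 0, 0.108, 0, 0, 0, 0.115, 0, 0])

```text
time_s: 24.32
tcp_pos: [0.5002, -0.0428, 0.2957]
tool_rot: [-0.706, -0.036, 0.706, -0.036]
force: [-0.8, -0.2, -0.9]
grip_width: 0.025
```

servo_tool(steps=[0, 0.01, 0, 0, 0, 0.02, 0, 0, 0, 0.03, 0, 0, 0, 0.04, 0, 0, 0, 0.05, 0, 0, 0, 0.057, 0, 0, 0, 0.057, 0, 0])

```text
time_s: 25.2
tcp_pos: [0.5061, -0.0994, 0.2957]
tool_rot: [0.706, 0.036, -0.706, 0.036]
force: [-0.3, 0.6, -1.3]
grip_width: 0.0253
```

```bash
python3 - <<'E'
from h import *
st()
shot('side','s9',(220,150,420,300),4)
shot('top','t9',(200,150,400,300),4)
E
```

```text
t 25.2 tcp [ 0.5061 -0.0994  0.2957] tip z 0.1223 jaw yaw -84.16 xaxis [ 0.  0. -1.] F [-0.3  0.6 -1.3] w 0.0253
```

View pics/s9.png

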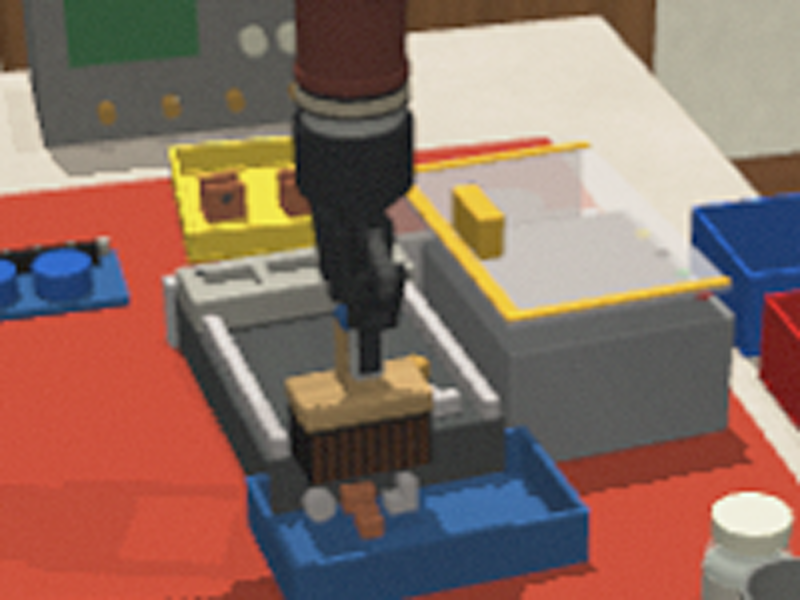

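View pics/t9.png

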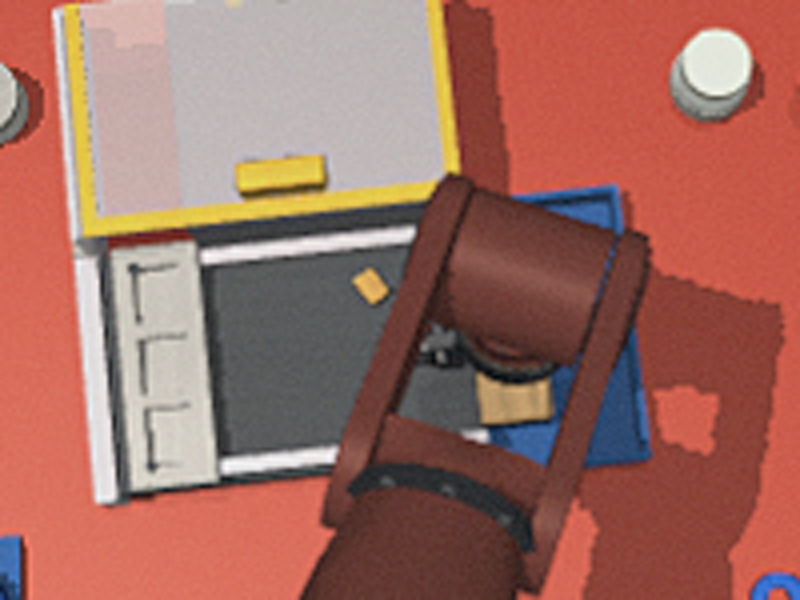

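```bash
python3 - <<'E'
from h import *
s,_=st();print(toD(s['tcp_pos']))
go([*D2W((.023,.035)),.295],-90+yawD())
E
```

```text
t 25.3 tcp [ 0.5059 -0.0988  0.2956] tip z 0.1222 jaw yaw -84.13 xaxis [-0.  0. -1.] F [-0.1  1.2 -1.2] w 0.0252
[[-0.02350228 -0.11789881]]
t 25.3 tcp [ 0.5059 -0.0988  0.2956] tip z 0.1222 jaw yaw -84.13 xaxis [-0.  0. -1.] F [-0.1  1.2 -1.2] w 0.0252
shift tool mm [   0.7 -152.9  -46.4]
turn deg about tool x -0.04 (other way 180.0 -180.03878138105054 ) j6 1.138974679513129
```

servo_tool(steps=[-0.025, 0, 0, 0, -0.05, 0, 0, 0, -0.055, -0.03, -0.012, 0, -0.055, -0.07, -0.025, 0, -0.055, -0.11, -0.038, 0, -0.055, -0.14, -0.0465, 0, -0.055, -0.153, -0.0465, 0, -0.04, -0.153, -0.0465, 0, -0.02, -0.153, -0.0465, 0, -0.007, -0.153, -0.0465, 0, 0.0005, -0.153, -0.0465, 0, 0.0005, -0.153, -0.0465, 0])

```text
time_s: 26.8
tcp_pos: [0.5365, 0.0576, 0.2948]
tool_rot: [-0.706, -0.036, 0.706, -0.036]
force: [-0.6, -0.2, -0.8]
grip_width: 0.0249
```

servo_tool(steps=[0, 0.008, 0, 0, 0, 0.018, 0, 0, 0, 0.028, 0, 0, 0, 0.038, 0, 0, 0, 0.048, 0, 0, 0, 0.058, 0, 0, 0, 0.068, 0, 0, 0, 0.078, 0, 0, 0, 0.088, 0, 0, 0, 0.098, 0, 0, 0, 0.108, 0, 0, 0, 0.115, 0, 0])

```text
time_s: 28.3
tcp_pos: [0.5484, -0.057, 0.2952]
tool_rot: [0.706, 0.036, -0.706, 0.036]
force: [0.4, 0.3, -1.6]
grip_width: 0.025
```

servo_tool(steps=[0, 0.01, 0, 0, 0, 0.02, 0, 0, 0, 0.03, 0, 0, 0, 0.038, 0, 0, 0, 0.038, 0, 0])

```text
time_s: 28.92
tcp_pos: [0.5523, -0.0948, 0.2952]
tool_rot: [0.706, 0.036, -0.706, 0.036]
force: [0.7, 1.6, -1.9]
grip_width: 0.0248
```

```bash
python3 - <<'E'
from h import *
st()
shot('side','s10',(220,150,420,300),4)
E
```

```text
t 28.93 tcp [ 0.5523 -0.0948  0.2952] tip z 0.1218 jaw yaw -84.17 xaxis [ 0. -0. -1.] F [ 0.7  1.6 -1.9] w 0.0248
```

View pics/s10.png

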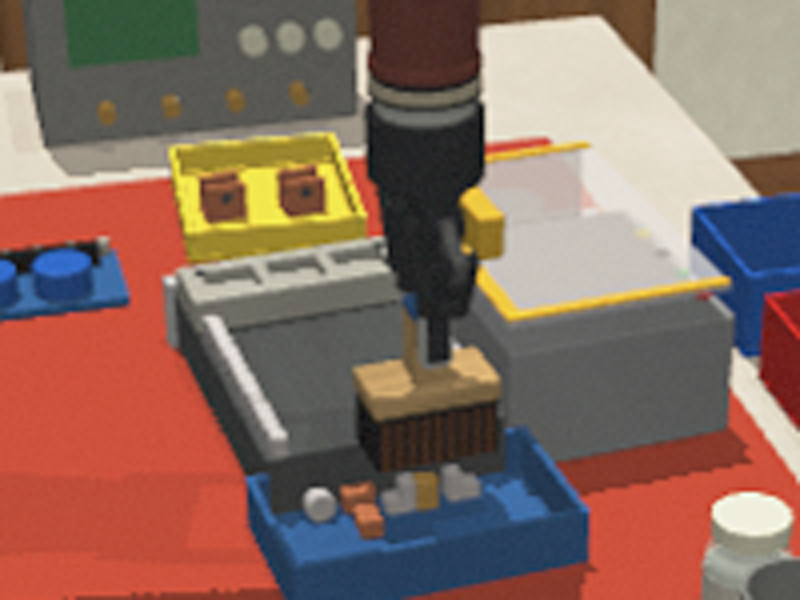

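```bash
python3 - <<'E'
from h import *
go([.579,-.40,.36],-90)
E
```

```text
t 28.98 tcp [ 0.5522 -0.0944  0.2952] tip z 0.1218 jaw yaw -84.15 xaxis [-0.  0. -1.] F [-0.3  0.4 -0.6] w 0.025
shift tool mm [-64.9 306.7   4.5]
turn deg about tool x 5.85 (other way 185.8 -174.15393068716088 ) j6 1.1740240596004825
```

servo_tool(steps=[-0.025, 0, 0, 0, -0.055, 0.005, 0, 0, -0.065, 0.03, 0, 0, -0.065, 0.07, 0.001, 1, -0.065, 0.115, 0.002, 2, -0.065, 0.16, 0.003, 3, -0.065, 0.205, 0.004, 4, -0.065, 0.25, 0.004, 5, -0.065, 0.285, 0.0045, 6, -0.065, 0.307, 0.0045, 6, -0.065, 0.307, 0.0045, 6])

```text
time_s: 30.35
tcp_pos: [0.5791, -0.401, 0.3597]
tool_rot: [-0.707, 0.001, 0.707, 0.001]
force: [0.4, 0.1, -1.9]
grip_width: 0.0253
```

```bash
python3 - <<'E'
from h import *
st()
shot('side','s11',(240,150,480,420),2)
shot('top','t11',(310,140,470,280),5)
go([.579,-.40,.250],-90)
E
```

```text
t 30.35 tcp [ 0.5791 -0.401   0.3597] tip z 0.1863 jaw yaw -90.21 xaxis [-0.  0. -1.] F [ 0.4  0.1 -1.9] w 0.0253
t 30.45 tcp [ 0.5792 -0.3991  0.3597] tip z 0.1863 jaw yaw -90.11 xaxis [-0.001  0.002 -1.   ] F [-0.7 -0.  -1.4] w 0.0252
shift tool mm [1.097e+02 1.100e+00 1.000e-01]
turn deg about tool x -0.11 (other way 179.9 -180.10681281017668 ) j6 0.8692430872698601
```

View pics/s11.png

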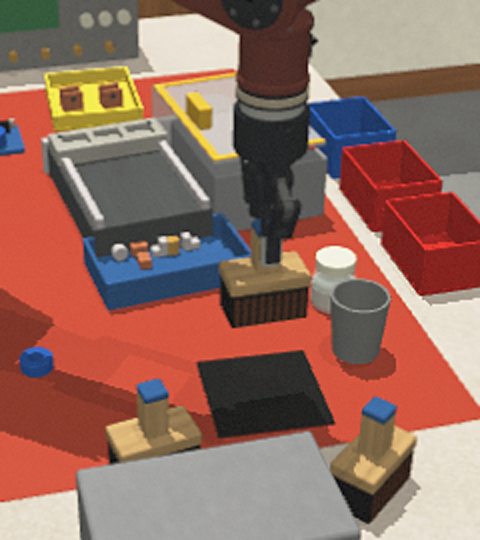

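View pics/t11.png

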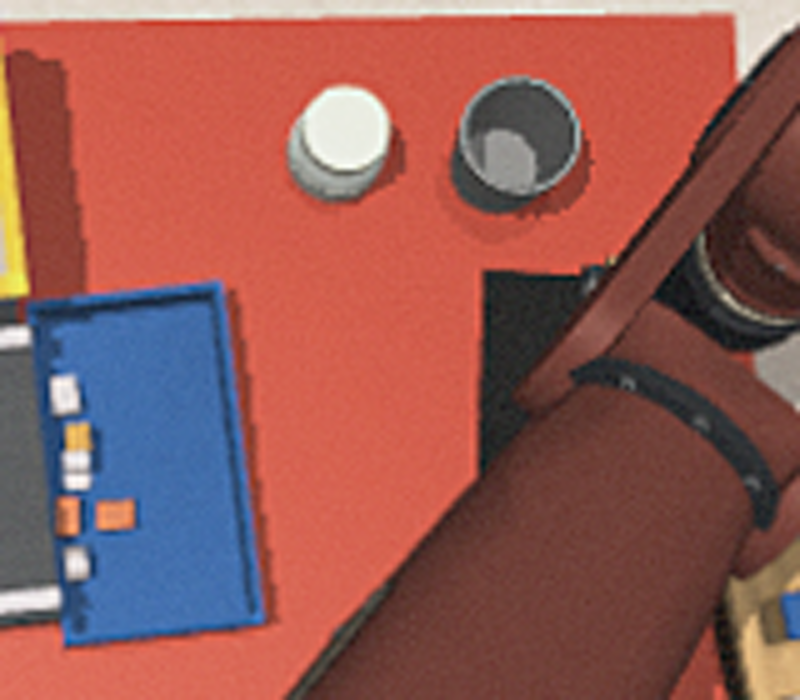

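servo_tool(steps=[0.03, 0.001, 0, 0, 0.06, 0.001, 0, 0, 0.085, 0.001, 0, 0, 0.1, 0.001, 0, 0, 0.11, 0.001, 0, 0, 0.112, 0.001, 0, 0, 0.1125, 0.001, 0, 0])

```text
time_s: 31.32
tcp_pos: [0.5796, -0.4011, 0.2487]
tool_rot: [0.708, -0.001, -0.707, -0.0]
force: [0.0, -0.4, -0.5]
grip_width: 0.0248
```

```bash
python3 - <<'E'
from h import *
st()
shot('side','s12',(280,230,440,380),4)
E
```

```text
t 31.32 tcp [ 0.5796 -0.4011  0.2487] tip z 0.0753 jaw yaw -90.11 xaxis [ 0.001 -0.001 -1.   ] F [ 0.  -0.4 -0.5] w 0.0248
```

View pics/s12.png

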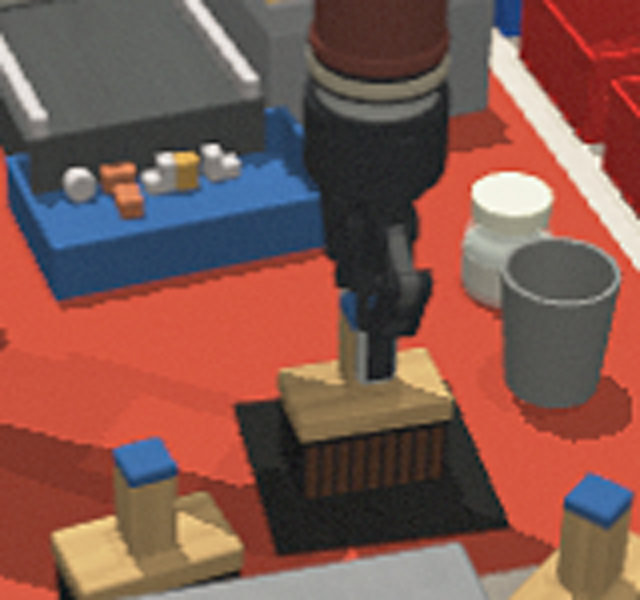

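servo_tool(steps=[0.001, 0, 0, 0, 0.001, 0, 0, 0, 0.001, 0, 0, 0])

```text
time_s: 31.75
tcp_pos: [0.5794, -0.4011, 0.2473]
tool_rot: [0.707, -0.001, -0.707, -0.001]
force: [0.2, -0.1, -0.8]
grip_width: 0.0248
```

servo_tool(steps=[0, 0, 0, 0, 0, 0, 0, 0, 0, 0, 0, 0, 0, 0, 0, 0, -0.025, 0, 0, 0, -0.06, 0, 0, 0, -0.1, 0, 0, 0, -0.14, 0, 0, 0, -0.15, 0, 0, 0, -0.15, 0, 0, 0], fingers=0.35)

```text
time_s: 33.0
tcp_pos: [0.5792, -0.4009, 0.3969]
tool_rot: [0.707, -0.001, -0.707, -0.0]
force: [0.1, 0.5, -0.5]
grip_width: 0.0554
```

```bash
python3 - <<'E'
from h import *
s,_=st()
im=shot('wrist','w13')
g=D2W((.168-.057,.026));print(g)
go([*g,.40],yawD())
E
```

```text
t 33.0 tcp [ 0.5792 -0.4009  0.3969] tip z 0.2235 jaw yaw -90.11 xaxis [ 0.001 -0.001 -1.   ] F [ 0.1  0.5 -0.5] w 0.0554
[0.62488359 0.05814244]
t 33.05 tcp [ 0.5789 -0.4007  0.395 ] tip z 0.2216 jaw yaw -90.11 xaxis [-0.002  0.001 -1.   ] F [ 0.1 -0.7 -0.7] w 0.0556
shift tool mm [  -4.4 -458.9  -45. ]
turn deg about tool x 83.98 (other way 264.0 -96.02378023807978 ) j6 0.8677747396867806
```

View pics/w13.png

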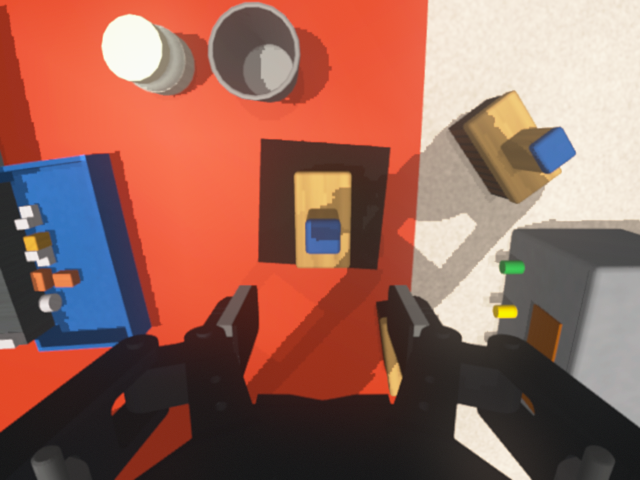

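servo_tool(steps=[-0.004, -0.02, -0.003, -8, -0.004, -0.06, -0.006, -16, -0.004, -0.1, -0.01, -24, -0.004, -0.14, -0.014, -32, -0.004, -0.18, -0.018, -40, -0.004, -0.22, -0.022, -48, -0.004, -0.26, -0.026, -56, -0.004, -0.3, -0.03, -64, -0.004, -0.34, -0.034, -72, -0.004, -0.38, -0.038, -80, -0.004, -0.42, -0.042, -88, -0.004, -0.453, -0.045, -96])

```text
time_s: 34.55
tcp_pos: [0.6243, 0.0536, 0.3972]
tool_rot: [0.471, 0.528, -0.474, 0.525]
force: [0.7, -0.3, 0.5]
grip_width: 0.0556
```

servo_tool(steps=[0, 0, 0, 0, 0, 0, 0, 0])

```text
time_s: 34.8
tcp_pos: [0.6247, 0.0516, 0.3985]
tool_rot: [0.473, 0.526, -0.475, 0.524]
force: [0.6, -0.2, -0.4]
grip_width: 0.0553
```

```bash
python3 - <<'E'
from h import *
shot('wrist','w14')
go([.625,.053,.305],yawD())
E
```

```text
t 34.85 tcp [0.6248 0.0512 0.399 ] tip z 0.2256 jaw yaw 5.8 xaxis [-0.003 -0.001 -1.   ] F [-0.6 -0.3  1.3] w 0.0557
shift tool mm [94.   0.7 -1.8]
turn deg about tool x -0.11 (other way 179.9 -180.11442715735535 ) j6 -0.1310256980591312
```

View pics/w14.png

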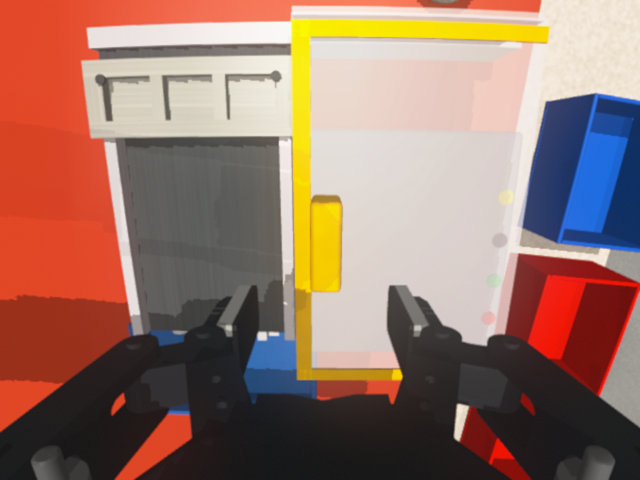

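The bed is empty, the guard is still open and the grip bar (326, 244) sits in the same place under the tool as at the first grasp. Grasp and close.

servo_tool(steps=[0.03, 0.001, -0.002, 0, 0.06, 0.001, -0.002, 0, 0.08, 0.001, -0.002, 0, 0.0935, 0.001, -0.002, 0, 0.0935, 0.001, -0.002, 0])

```text
time_s: 35.48
tcp_pos: [0.6256, 0.0537, 0.3061]
tool_rot: [0.473, 0.525, -0.474, 0.524]
force: [0.1, 0.1, 0.4]
grip_width: 0.0551
```

servo_tool(steps=[0, 0, 0, 0, 0, 0, 0, 0, 0, 0, 0, 0, 0, 0, 0, 0, 0, 0, 0, 0], fingers=1, grip_force=50)

```text
time_s: 36.1
tcp_pos: [0.6263, 0.054, 0.3089]
tool_rot: [0.474, 0.524, -0.473, 0.525]
force: [-1.4, -0.5, 5.2]
grip_width: 0.0192
```

servo_tool(steps=[0, -0.01, 0, 0, 0, -0.025, 0, 0, 0, -0.042, 0, 0, 0, -0.06, 0, 0, 0, -0.078, 0, 0, 0, -0.096, 0, 0, 0, -0.114, 0, 0, 0, -0.132, 0, 0, 0, -0.148, 0, 0, 0, -0.16, 0, 0, 0, -0.167, 0, 0, 0, -0.168, 0, 0])

```text
time_s: 37.6
tcp_pos: [0.4586, 0.0373, 0.3088]
tool_rot: [0.475, 0.524, -0.472, 0.526]
force: [2.0, 3.3, 8.0]
grip_width: 0.0189
```

```bash
python3 - <<'E'
from h import *
go([.4577,.0364,.307])
E
```

```text
t 37.6 tcp [0.4586 0.0373 0.3088] tip z 0.1354 jaw yaw 5.86 xaxis [ 0.004  0.002 -1.   ] F [2.  3.3 8. ] w 0.0189
shift tool mm [ 1.8 -1.   0.8]
```

servo_tool(steps=[0, -0.001, 0, 0, 0, -0.002, 0, 0, 0, -0.002, 0, 0])

```text
time_s: 37.98
tcp_pos: [0.457, 0.0371, 0.3089]
tool_rot: [0.475, 0.524, -0.472, 0.525]
force: [1.6, 3.1, 8.3]
grip_width: 0.0192
```

servo_tool(steps=[0, 0, 0, 0, 0, 0, 0, 0, 0, 0, 0, 0, -0.03, 0, 0, 0, -0.07, 0, 0, 0, -0.1, 0, 0, 0, -0.1, -0.03, 0.03, 0, -0.1, -0.06, 0.09, 0, -0.1, -0.08, 0.15, 0, -0.1, -0.08, 0.21, 0, -0.1, -0.08, 0.25, 0, -0.1, -0.08, 0.25, 0], fingers=0.35)

```text
time_s: 39.48
tcp_pos: [0.4026, -0.2227, 0.4069]
tool_rot: [0.475, 0.524, -0.475, 0.524]
force: [1.2, -0.1, -1.0]
grip_width: 0.0558
```

```bash
python3 - <<'E'
from h import *
st()
im=shot('top','t15')
save(im,'t15c',(200,140,360,280),5)
shot('side','s15')
i=ctrl.camera_info('top')
E
```

```text
t 39.48 tcp [ 0.4026 -0.2227  0.4069] tip z 0.2335 jaw yaw 5.63 xaxis [-0.001  0.    -1.   ] F [ 1.2 -0.1 -1. ] w 0.0558
```

View pics/t15.png

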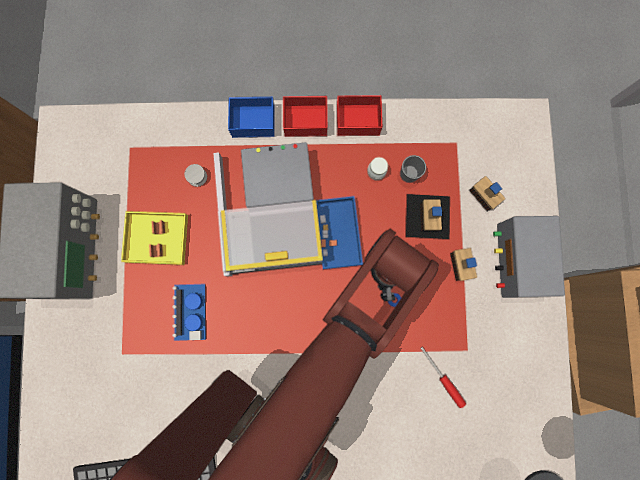

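View pics/t15c.png

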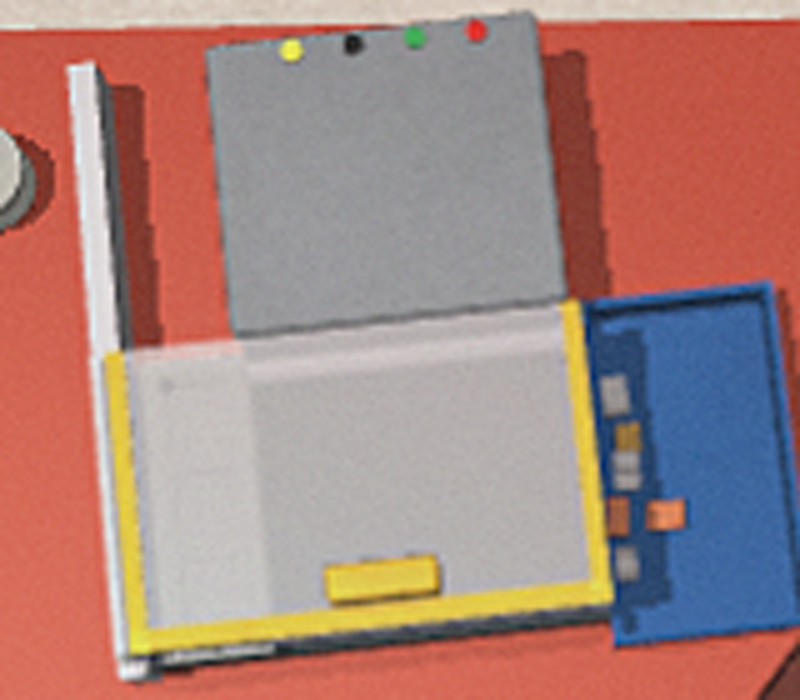

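View pics/s15.png

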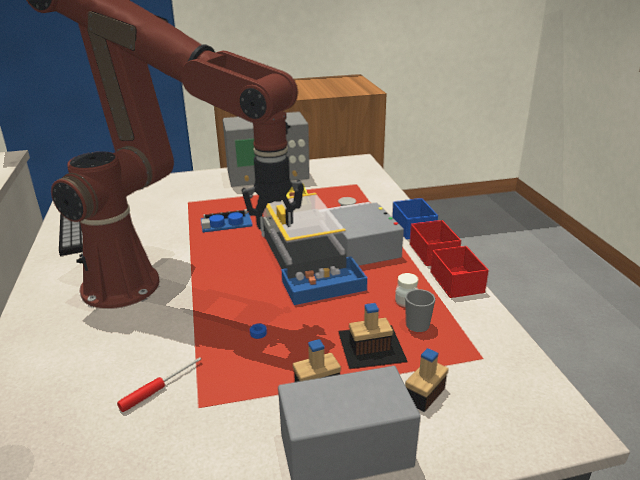

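```bash
python3 - <<'E'
from h import *
o=[(a/5+200,b/5+140) for a,b in [(615,395),(628,438),(627,470),(619,516),(666,515),(627,563)]]
print((toD(px2w('top',o,.02))*1000-[0,-155]).round(0))
print('brush-handle',px2w('top',[(435.5,211)],.114).round(3))
o=[(160,228),(158,250)];print(px2w('top',o,.03).round(3))
E
```

```text
[[ 45.  40.]
 [ 19.  36.]
 [  0.  39.]
 [-26.  46.]
 [-29.  19.]
 [-54.  45.]]
brush-handle [[ 0.576 -0.396  0.114]]
[[0.552 0.387 0.03 ]
 [0.487 0.391 0.03 ]]
```

All in bounds; handing in.

```bash
python3 -c "
from bench import ctrl
print(ctrl.job_done())"
```

```text
the job is handed in; nothing more can be done
None
```

The job is done and was handed in after about 39.6 s of robot time. `job_done` reports no verdict, so what follows rests on my own last camera checks.

**What I did**
- I slid the guard open about 168 mm by its grip bar, judged by how far the tool moved.
- Two brackets were present (the third pocket was empty), and I set both upright on the floor of the yellow parts tray.
- I took the brush nearest the base, at about x 0.44, y -0.38 m.
- I swept all six scraps into the catch tray in two passes. The fingers stayed well above them.
- I stood the brush on the black pad, let it go, and slid the guard shut.

**What the last checks showed**
- **Guard:** its corner and grip bar are back within about 1 pixel (2–3 mm) of their shut position.
- **Brackets:** both stand on the parts tray floor, near its middle.
- **Scraps:** the bed is empty. All six are inside the catch tray, at most 46 mm from its centre in y (limit 56 mm) and 54 mm in x (limit 95 mm).
- **Brush:** it looks upright, with its handle about 4 mm from the pad's centre.
- **Bystanders:** I saw none out of place. The arm partly hid the coil in the last overhead picture, but the side picture shows it where it was.
- **Robot:** open and clear of everything.

**Disagreements**
- The top and wrist cameras differed by 2–5 mm on the die's y position. I shifted only the bracket grasps for it.
- The housing's visible length was about 20 mm short of the description, so I left it out of the fit.

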